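# Fit and clamp a fresh blade in a lever slicer

## Task

Fit the fresh blade to the lever slicer: lay it into its seat across the chute opening, then use the T-handled key, not the fingers, to turn both blade clamps clockwise fully home over the blade. Stand the key upright in the tray again, then swing the sprung lever fully to its stop as a test stroke and let it return. Leave the other things on the table where they are.

Things in the scene. Friction and masses are not known exactly. Their poses are not given: they have to be found in the camera images.
- slicer: fixed bench hand slicer; origin on the table. Steel deck spans its x -115..155, y -115..115 mm, top 50 mm above the table; +x points away from the robot to the lever's pivot. The chute opening (x -47..47, y -93..3) leaves fingers room beside the blade, clear to 30 mm above the table. A white pusher block (x +-56, y 70, 102 mm high) crosses the blade when the lever swings.
- seat (a point): middle of the blade seat, on the floor of its groove: slicer x 0, y -45, 44 mm above the table; axes as the slicer's. The groove runs along slicer x through the saddles either side of the chute opening: 26 mm wide, 6 mm deep, 212 mm long between end stops. Guide strips 5 mm high flank it at x +-53 mm.
- blade: plain steel slicer blade, a flat bar 22 mm (x) by 200 mm (y) by 9 mm (z; 8 mm at its sides), 50 g, lying flat in the tray at the start. Origin at the middle of its underside. Fits the seat either way round, its y along slicer x.
- clamp_near: captive clamp at the seat's end nearer the robot (slicer x -75, y -77), vertical axis; origin on the axis, 54.5 mm above the table; x along its tongue (42 mm long, 14 wide, 8 thick). On top a flat spigot, 24 mm along x, 8 along y, from 8 to 23.5 mm up, takes the key. Open: tongue about along slicer -x. Home: 1.3 to 1.4 rad clockwise from above, at a hard stop, along +y, square across the blade.
- clamp_far: the same clamp at the far end of the seat, on its other side (slicer x 75, y -13 mm). Open, its tongue points about along slicer +x; turned clockwise to its stop it points along slicer -y, square across the blade. Each turns with 0.2 N m of friction and stays where left.
- key: steel T-key 101 mm tall, 280 g, upright in the tray; origin under its socket, z up. Cross bar along x: 94 mm long, 14 thick, 85 to 101 mm up. Socket block 42 (x) by 34 (y) by 23 mm; pocket in its underside 27 (x) by 11 (y), 18 mm deep: the bar lies along the spigot's length. Fully down on a clamp its origin is 8 mm above the clamp's. Play about 0.13 rad either way.
- tray: flat aluminium service tray, fixed, 270 mm (x) by 172 mm (y), rim 14 mm high, walls and floor 3 mm thick. Origin under its middle on the table. At the start the blade lies along x at x 25, y -37, the key stands at its -x end, a small black hex key lies at +x, +y.
- lever (a joint): swing of the hand lever about the vertical post at slicer x 130, y 0: 0 at rest (handle on the slicer's +y side), grows as the handle swings across to the -y side, stop at 1.02 rad; sprung back to 0, about 2 N at the grip at rest and 6 N at the stop.
- lever_grip (a point): middle of the lever's upright black hand grip, a knob 25 mm across, 240 mm from the pivot, spanning 98 to 168 mm above the table (this point 135 mm). The arm under it, 23 mm wide, spans 90 to 98 mm and passes over the clamps.
- spray: sanitiser spray bottle, 262 mm tall, at the left; not to be disturbed
- pine: peeled pineapple, 93 mm, at the left; not to be disturbed
- ring_slice: pineapple ring slice 100 mm across, front left; not to be disturbed
- half_slice: half pineapple slice, 97 mm, near the table's front; not to be disturbed
- counter: round tally counter 54 mm, near the table's front; not to be disturbed
- thermo: probe thermometer, a white 178 mm stick, near the table's front, to the right; not to be disturbed
- cup: small sample cup with red lid, 55 mm tall, at the back between slicer and tray; not to be disturbed
Things that resemble listed ones, but are neither listed nor needed, are in the scene too. Several things have the shape of the key; the one meant has the colours described above.

How it is judged:
By the outcome, as a careful person would: the job done as asked, in the order asked, and still so for the second after the job is handed in, with the robot touching nothing.
It also fails if it takes over 72 s, if anything falls off the work surface, if the arm or the gripper's body presses on something with over 40 N, if the wrist force passes 120 N, or if a joint passes its speed limit or range.

## Robot

A 6-joint arm with a two-finger parallel gripper is mounted at the origin on a cart in front of the work surface, level with it; the furniture and walls round the work are solid. World frame = base frame: x ahead of the robot, y to its left, z up, the work surface at z = 0. Lengths are in mm, angles in rad, forces in N, time in s.
With the tool pointing down it reaches from about 300 to 775 mm from the base axis. Payload 14.6 kg.
Tool frame: the origin (TCP) lies midway between the tips of the shut fingers; the grasp point (between the pads) lies 19 mm behind it (manip.grasp_offset is the distance from the TCP to the grasp point, in mm); z points along the fingers, y is the line along which they close (so a half turn about z gives the same grasp; the last joint's range is limited). The gripper opens to 94 mm and grips with 3 to 60 N. Pads are 16 mm wide; open, the fingers measure 119 mm over their backs; the gripper's body (75 mm by 177 mm) begins 78 mm behind the grasp point.
Start: joints at [1.174, 0.3, 1.521, -0, 1.321, -0.067], TCP at [178.117, 520.35, 205.446] pointing down, gripper open.
Joint ranges: [-3.03, 3.03], [-0.79, 2.21], [0.23, 2.52], [-1.04, 4.18], [0, 3.07], [-2.55, 2.55]. Speed limits (rad/s): [2.22, 2.22, 2.57, 3.14, 3.14, 3.14].

## Interface

Orientations are given as [roll, pitch, yaw] about the fixed x, y, z axes, in that order (R = Rz(yaw) Ry(pitch) Rx(roll)).
In Python, from cell import manip, viewer gives the robot as it stands. The module is installed in compiled form; this text tells all that it offers.
- The arm moves only by the tool move_arm, never from a script. Its argument "moves" is a list of rows, each a list of 4 numbers: the shift along the tool's x, y, z in m, then the turn about the tool's z in rad. A call has 1 to 12 rows; each row is the pose to reach, as a shift and turn from the pose commanded when the call began, along the tool's axes at that moment; what a row does not reach only later rows make up. A row lasts 1/10 s, in which the tool goes at most 50 mm and 8.59 degrees, less where a joint would pass 70% of its speed; a pose out of reach is approached as far as the arm can. A call with a gripper value outside its range is refused whole. "jaw" is the finger opening in m, from 0 to 0.094, set as the call begins (left out, the last holds). The fingers move at their own pace and stop on an object; "squeeze" is the grip in N (left out, the last holds). Time passes only in rows, so rows that repeat a pose let the fingers close. It gives the time, the measured TCP pose, the force, the opening and the grip force at its end, in the units of the state.
- manip.read_state(): the state, without advancing time (a new reading comes with each control period).
- viewer.camera(name): name is "side" or "top"; returns a dict with "frame" (480x640x3 uint8, blue, green, red), "z_map" (480x640 float32, mm along the optical axis (not along the pixel's ray), 0 where there is no reading), "fx", "fy", "cx", "cy" (pixels), "D" ([k1, k2, p1, p2, k3] as OpenCV has them; the pictures are not rectified), "origin" and "orientation" of the camera in the world. Camera axes: x right, y down, z forward; pixel columns grow to the right and rows downward; lengths in mm; the calibration is good to about 2 mm. A picture is of the moment at which its call begins.
- manip.sign_off(): hands the job in; it is judged then, once.
The state is a dict: "clock": time; "joints": joint angles; "qd": joint speeds; "effort": joint torques, N m; "eef_pos": TCP position; "eef_rot": TCP orientation; "wrist_force": force on the tool from outside, world axes, zero at the start; "moment": the same for the moment, N m; "finger_gap": finger opening in mm; "finger_force": force on a finger pad.
Only numpy, scipy, OpenCV 4.12 (cv2) and the standard library are available. Lean on these libraries where they do the work, as an engineer would, in place of code of your own. Each camera call takes 0.05 s, during which the arm holds its last target. There are 200 camera calls.

## Working session

There is one attempt and no reset: what is moved stays moved. The work goes in short steps, Python scripts to look and compute and a tool call to move; the robot and the scene stay as the last step left them, time stands still between calls to the robot, and variables do not carry over. Pictures are saved under pics/ and viewed, at most 11 in all, crops included, and the job is handed in when it is done.

Besides the shell and the picture viewer there is one more tool, called by a JSON object that holds its "fn" and its "kwargs", one argument or row to a line. move_arm: Moves the arm, as the interface text tells. Its arguments: {"type":"object","properties":{"moves":{"type":"array"},"jaw":{"type":"number"},"squeeze":{"type":"number"}},"required":["moves"]}

```bash
mkdir -p pics
cat > h.py <<'E'
import numpy as np, cv2
from scipy.spatial.transform import Rotation as R
from cell import manip, viewer
def cam(n):
    c=viewer.camera(n); c['K']=np.array([[c['fx'],0,c['cx']],[0,c['fy'],c['cy']],[0,0,1.]]); c['D']=np.array(c['D'],float)
    return c
def rot(c):
    o=np.array(c['orientation'],float)
    return o if o.shape==(3,3) else (R.from_euler('xyz',o).as_matrix() if o.size==3 else R.from_quat(o).as_matrix())
def ray(c,uv):
    p=cv2.undistortPoints(np.array(uv,float).reshape(-1,1,2),c['K'],c['D'])[:,0]
    return np.c_[p,np.ones(len(p))]@rot(c).T
def onplane(c,uv,z):
    d=ray(c,uv); o=np.array(c['origin']); return o+d*((z-o[2])/d[:,2])[:,None]
def cloud(c):
    v,u=np.mgrid[0:480,0:640]; uv=np.c_[u.ravel(),v.ravel()]
    return (np.array(c['origin'])+ray(c,uv)*c['z_map'].reshape(-1,1)).reshape(480,640,3)
def proj(c,P):
    r=rot(c).T; t=-r@np.array(c['origin']); return cv2.projectPoints(np.array(P,float).reshape(-1,1,3),cv2.Rodrigues(r)[0],t,c['K'],c['D'])[0][:,0]
E
python3 - <<'E'
from h import *
for n in('top','side'):
    c=cam(n); cv2.imwrite(f'pics/{n}0.png',c['frame']); print(n,c['origin'],c['orientation'],c['fx'],c['D'])
print(manip.read_state(), manip.grasp_offset)
E
```

```text
top [ 284.43544707  -36.0078858  1590.58442578] [-2.99639487  0.00362207 -1.54553335] 599.8698296335504 [-0.02292285  0.          0.          0.          0.        ]
side [ 567.51637427 1081.16125985  742.29091235] [-2.08060735  0.02234986  3.08204396] 441.27254735097 [-0.0490845  0.         0.         0.         0.       ]
{'clock': 0.1, 'joints': array([ 1.17440607e+00,  3.00425265e-01,  1.52151160e+00, -4.37318676e-06,
        1.32069182e+00, -6.66028801e-02]), 'qd': array([ 9.28649425e-05, -1.44446818e-03, -2.42283865e-03,  9.01027835e-04,
        5.01729466e-04,  8.65647520e-04]), 'effort': array([ 1.65931659e-03, -5.32638180e+01, -3.53282940e+01,  7.09500653e-02,
        2.34721228e-02, -9.03602859e-05]), 'eef_pos': array([178.02897583, 520.14570565, 204.94086114]), 'eef_rot': array([-3.14055864e+00, -6.47250244e-05,  2.81180633e+00]), 'wrist_force': array([0.306761  , 1.35054796, 0.30219912]), 'moment': array([0.00298499, 0.0691335 , 0.01714581]), 'finger_force': 0.0, 'finger_gap': 93.9503346133117} 18.8
```

View pics/top0.png

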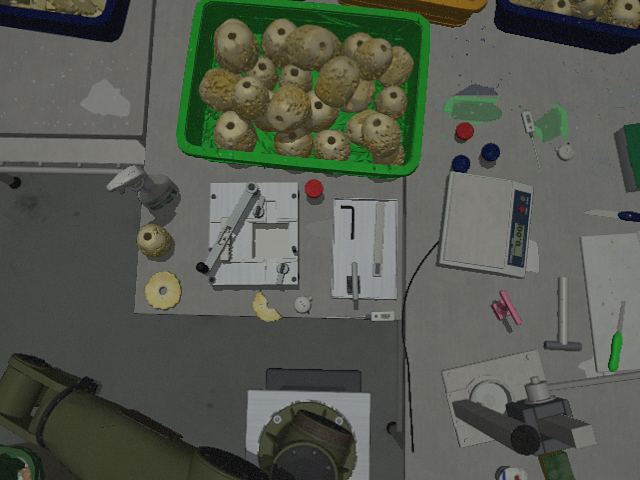

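View pics/side0.png

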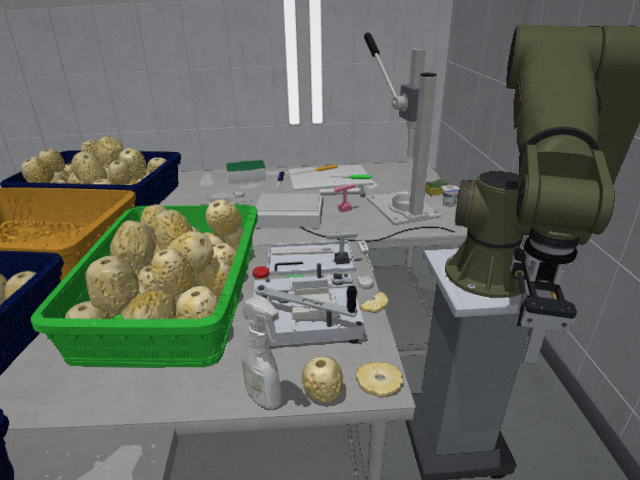

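The top view shows the slicer at about (254,234) with its lever knob at (202,268), and the tray at (365,248). In the tray are the blade, around (378,240), the T-key at (355,285) and the hex key at (347,220). Three things could be taken for the key: the steel T in the tray (355,285), the pink T (507,307) and the grey T/mallet (563,315). I choose the steel one standing in the tray and check it in a close crop.

Run:
```python
from h import *
c=cam('top'); f=c['frame']
cr=cv2.resize(f[175:307,198:403],None,fx=3.9,fy=3.9,interpolation=cv2.INTER_CUBIC); cv2.imwrite('pics/crop.png',cr)
P=cloud(c); np.save('P.npy',P)
Z=P[...,2]
def comp(m,name,amin=15):
    n,l,s,ce=cv2.connectedComponentsWithStats(m.astype(np.uint8))
    for i in range(1,n):
        if s[i,4]>=amin:
            ys,xs=np.where(l==i); r=cv2.minAreaRect(np.c_[xs,ys].astype(np.float32)); 
            z=np.median(Z[l==i]); b=onplane(c,cv2.boxPoints(r),z)
            print(name,s[i],np.round(b.mean(0),1),np.round(np.linalg.norm(b[1]-b[0]),1),np.round(np.linalg.norm(b[2]-b[1]),1),np.round(np.degrees(np.arctan2(*(b[1]-b[0])[1::-1])),1))
roi=np.zeros((480,640),bool); roi[178:310,195:405]=1
comp(roi&(Z>40)&(Z<62),'deck',200)
comp(roi&(Z>80)&(Z<130),'key/lever')
comp(roi&(Z>130),'hi',5)
hsv=cv2.cvtColor(f,cv2.COLOR_BGR2HSV)
print(hsv[240,378],hsv[240,362],hsv[230,390],hsv[285,355])
for (u,v) in [(378,240),(355,285),(355,270),(202,268),(252,187),(337,230),(393,230),(365,230),(260,208),(285,268),(270,240)]: print(u,v,np.round(P[v,u],1))
```

```text
deck [305 179  19  19 270] [674.4  -2.   53.9] 47.4 48.6 -88.6
deck [ 209  183   38   65 1273] [598.  222.9  50.2] 173.2 94.4 1.8
deck [ 209  182   89  103 4992] [552.8 154.2  50. ] 232.8 270.0 -88.6
key/lever [ 201  181   58   95 1101] [556.2 209.3  96.9] 267.4 57.8 -20.1
key/lever [292 246   5   5  20] [507.7  43.4  93.5] 10.2 10.1 1.8
key/lever [352 262   7  38 217] [ 428.3 -110.9  103.4] 14.4 92.5 -86.2
hi [196 262  12  11  91] [445.8 260.3 162.7] 22.4 26.2 -23.6
[ 35  12 129] [ 99  12 155] [100  10 152] [ 77  14 126]
378 240 [ 547.1 -175.5   10.9]
355 285 [ 417.2 -111.7  101.1]
355 270 [ 454.5 -110.9  103.3]
202 268 [443.4 259.  162.7]
252 187 [660.2 154.7 105. ]
337 230 [573.8 -65.9  -1.7]
393 230 [ 576.8 -216.3    2.5]
365 230 [ 575.  -141.1    2. ]
260 208 [613.  135.7  73.6]
285 268 [459.8  66.4  63.5]
270 240 [ 5.418e+02  1.136e+02 -3.000e-01]
```

View pics/crop.png

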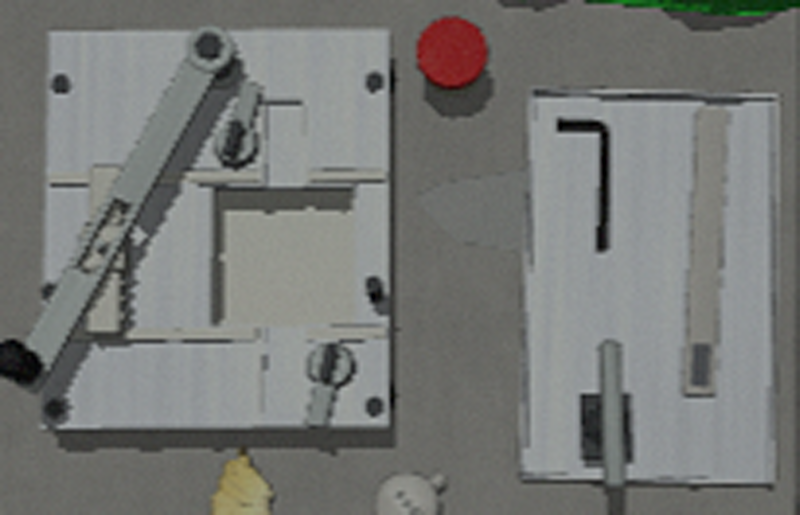

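The crop confirms the key: the steel T-bar stands over its dark socket at crop (608,410). The plain tan blade runs (712,110)–(697,393). Both clamps are open, near at (330,365) and far at (237,142), and the groove is centred at about crop x 285.

Run:
```python
from h import *
c=cam('top'); f=c['frame']; g=cv2.cvtColor(f,cv2.COLOR_BGR2GRAY); P=cloud(c); Z=P[...,2]
U,V=np.meshgrid(np.arange(640),np.arange(480))
def box(u0,u1,v0,v1): return (U>=u0)&(U<u1)&(V>=v0)&(V<v1)
def rect(m,z,name):
    m=m.astype(np.uint8); n,l,s,_=cv2.connectedComponentsWithStats(m)
    if n<2: print(name,'none');return
    i=1+np.argmax(s[1:,4]); ys,xs=np.where(l==i)
    Q=onplane(c,np.c_[xs,ys],z)[:,:2].astype(np.float32)
    (x,y),(w,h),a=cv2.minAreaRect(Q); mu=Q.mean(0); d=np.linalg.svd(Q-mu,full_matrices=False)[2][0]
    print(name,s[i,4],'rect',round(x,1),round(y,1),round(w,1),round(h,1),round(a,2),'mean',mu.round(1),'axis',np.degrees(np.arctan2(d[1],d[0])).round(1))
rect(box(205,302,178,290)&(Z>40),50,'deck')
rect(box(245,275,190,225)&(Z>69)&(Z<80)&(U>252),78,'spig far')
rect(box(275,295,255,290)&(Z>68)&(Z<85),78,'spig near')
rect(box(275,295,255,290)&(Z>58)&(Z<85),63,'clamp near')
hsv=cv2.cvtColor(f,cv2.COLOR_BGR2HSV)
H=hsv[...,0]
rect(box(368,390,198,280)&(H>8)&(H<60),12,'blade')
rect(box(350,362,255,312)&(Z>85),104,'keybar')
# tray by brightness
rect(box(325,402,190,303)&(g>135),3,'tray bright')
rect(box(325,402,190,303)&(Z>7)&(Z<20),14,'tray rim')
rect(box(190,215,255,280)&(Z>140),168,'knob')
rect(box(235,262,180,200)&(Z>100),105,'post')
# groove
rect(box(262,280,195,222)&(Z>41)&(Z<47.5),44,'groove far')
rect(box(262,280,260,284)&(Z>41)&(Z<47.5),44,'groove near')
print(np.round(Z[210,258:285],0)); print(np.round(Z[270,258:285],0)); print(g[210,258:285]);print(g[270,258:285])
```

```text
deck 7767 rect 554.1 156.8 272.9 241.3 1.45 mean [552.3 161.5] axis 175.6
spig far 22 rect 606.9 140.6 8.1 22.0 81.19 mean [607.2 140.4] axis 165.9
spig near 33 rect 459.4 72.3 9.5 24.1 71.49 mean [458.9  72.9] axis 166.9
clamp near 138 rect 445.6 73.7 54.0 25.6 1.91 mean [448.7  75.5] axis 170.2
blade 527 rect 551.7 -176.5 22.1 198.4 88.02 mean [ 557.7 -176.9] axis 177.9
keybar 216 rect 428.2 -110.9 92.5 14.2 3.33 mean [ 427.3 -111.1] axis -176.7
tray bright 4645 rect 524.8 -141.1 170.7 263.8 89.96 mean [ 524.  -137.6] axis -174.4
tray rim 766 rect 555.0 -192.6 69.6 210.2 89.04 mean [ 553.  -186.7] axis 177.5
knob 85 rect 446.4 260.4 21.7 24.2 1.44 mean [445.6 260.4] axis 68.9
post 75 rect 661.5 156.1 28.9 28.0 2.36 mean [660.7 155.5] axis 156.7
groove far 141 rect 614.7 111.3 59.1 34.2 1.4 mean [614.7 110.6] axis -175.3
groove near 150 rect 453.6 104.1 33.8 58.0 87.98 mean [455.6 105. ] axis -179.7
[78. 73. 59. 64. 65. 61. 49. 48. 44. 45. 43. 52. 47. 44. 40. 43. 42. 44.
 52. 49. 50. 52. 52. 45. 52. 50. 44.]
[56. 43. 47. 53. 54. 51. 51. 53. 48. 39. 47. 48. 43. 48. 41. 43. 37. 44.
 53. 54. 62. 62. 75. 75. 80. 73. 63.]
[ 47  36  99 138 119  79 117 136 117 155 152 151 153 153 154 155 154 157
 158 156 151 151 153 154 152 155 152]
[154 153 153 154 156 157 148 142 156 154 155 152 154 154 153 154 156 159
 128  99 143 114  62  58  43  92 135]
```

```bash
cat > go.py <<'E'
import sys
from h import *
def sh(*t):
    s=manip.read_state(); p=np.array(s['eef_pos']); r=R.from_euler('xyz',s['eef_rot']).as_matrix(); yaw=np.arctan2(r[1,0],r[0,0])
    d=r.T@(np.array(t[:3])-p); dy=(t[3]-yaw+np.pi)%(2*np.pi)-np.pi
    print('pose',p.round(1),round(yaw,3),'tilt',np.round(np.degrees(np.arccos(-r[2,2])),2),'F',np.round(s['wrist_force'],1),'gap',round(s['finger_gap'],1),'t',s['clock'],'| SHIFT m',(d/1000).round(4),'turn(about tool z)',round(-dy,3),'q6',round(s['joints'][5],2))
if __name__=='__main__': sh(*map(float,sys.argv[1:]))
E
python3 go.py 551.7 -176.5 120 3.107
```

```text
pose [178.1 520.2 205.1] 2.812 tilt 0.04 F [-0.8 -0.3 -0.1] gap 93.9 t 0.2 | SHIFT m [-0.5792 -0.5381  0.0855] turn(about tool z) -0.295 q6 -0.07
```

{"fn": "move_arm", "kwargs": {
  "moves": [
    [-0.579,-0.538,0,-0.295],
    [-0.579,-0.538,0,-0.295],
    [-0.579,-0.538,0,-0.295],
    [-0.579,-0.538,0,-0.295],
    [-0.579,-0.538,0,-0.295],
    [-0.579,-0.538,0,-0.295],
    [-0.579,-0.538,0,-0.295],
    [-0.579,-0.538,0,-0.295],
    [-0.579,-0.538,0,-0.295],
    [-0.579,-0.538,0,-0.295],
    [-0.579,-0.538,0,-0.295],
    [-0.579,-0.538,0,-0.295]
  ],
  "jaw": 0.044
}}

```text
clock: 1.4
eef_pos: [460.5, -7.2, 205.6]
eef_rot: [-3.142, 0.0, 3.107]
wrist_force: [0.5, 0.8, 0.7]
finger_gap: 43.9
finger_force: 0.0
```

```bash
python3 go.py 551.7 -176.5 60 3.107
```

```text
pose [460.5  -7.2 205.6] 3.107 tilt 0.02 F [0.5 0.8 0.7] gap 43.9 t 1.4 | SHIFT m [-0.097  -0.166   0.1456] turn(about tool z) -0.0 q6 -1.63
```

{"fn": "move_arm", "kwargs": {
  "moves": [
    [-0.097,-0.166,0,0],
    [-0.097,-0.166,0,0],
    [-0.097,-0.166,0,0],
    [-0.097,-0.166,0,0],
    [-0.097,-0.166,0.05,0],
    [-0.097,-0.166,0.1,0],
    [-0.097,-0.166,0.15,0],
    [-0.097,-0.166,0.165,0],
    [-0.097,-0.166,0.165,0],
    [-0.097,-0.166,0.165,0]
  ]
}}

```text
clock: 2.4
eef_pos: [552.3, -174.7, 42.7]
eef_rot: [-3.141, 0.003, 3.107]
wrist_force: [0.2, -0.5, 0.9]
finger_gap: 43.9
finger_force: 0.0
```

```bash
python3 go.py 551.7 -176.5 5.5 3.107;  python3 - <<'E'
from h import *
c=cam('side'); f=c['frame']; u,v=proj(c,[551,-176,20])[0].astype(int); print(u,v)
cv2.imwrite('pics/s1.png',cv2.resize(f[v-60:v+60,u-80:u+80],None,fx=4,fy=4,interpolation=cv2.INTER_CUBIC))
E
```

```text
pose [ 552.3 -174.7   42.7] 3.107 tilt 0.16 F [ 0.2 -0.5  0.9] gap 43.9 t 2.4 | SHIFT m [ 0.0006 -0.0018  0.0372] turn(about tool z) -0.0 q6 -1.91
302 247
```

{"fn": "move_arm", "kwargs": {
  "moves": [
    [0,-0.001,0.015,0],
    [0,-0.001,0.03,0],
    [0,-0.001,0.036,0],
    [0,-0.001,0.036,0],
    [0,-0.001,0.036,0]
  ]
}}

```text
clock: 2.95
eef_pos: [551.0, -175.3, 4.1]
eef_rot: [3.141, -0.0, 3.107]
wrist_force: [-0.1, 0.0, -0.4]
finger_gap: 44.2
finger_force: 0.0
```

```bash
python3 go.py 551.7 -176.5 5 3.107
```

```text
pose [ 551.  -175.3    4.1] 3.107 tilt 0.03 F [-0.1  0.  -0.4] gap 44.2 t 2.95 | SHIFT m [-0.0007 -0.0012 -0.0009] turn(about tool z) -0.0 q6 -1.91
```

{"fn": "move_arm", "kwargs": {
  "moves": [
    [0,-0.001,0,0],
    [0,-0.001,0,0],
    [0,-0.001,0,0],
    [0,-0.001,0,0],
    [0,-0.001,0,0],
    [0,-0.001,0,0]
  ],
  "jaw": 0.01,
  "squeeze": 30
}}

```text
clock: 3.55
eef_pos: [551.0, -176.3, 4.4]
eef_rot: [3.142, -0.0, 3.107]
wrist_force: [-0.3, 0.7, -1.8]
finger_gap: 21.4
finger_force: 30.0
```

```bash
python3 go.py 551.7 -176.5 134 3.107
python3 - <<'E'
from h import *
print(manip.read_state()['finger_force'])
E
```

```text
pose [ 551.  -176.3    4.4] 3.107 tilt 0.0 F [-0.3  0.7 -1.8] gap 21.4 t 3.55 | SHIFT m [-0.0007 -0.0002 -0.1296] turn(about tool z) -0.0 q6 -1.91
29.99901831150055
```

{"fn": "move_arm", "kwargs": {
  "moves": [
    [0,0,-0.03,0],
    [0,0,-0.07,0],
    [0,0,-0.11,0],
    [0,0,-0.135,0],
    [0,0,-0.135,0],
    [0,0,-0.135,0]
  ]
}}

```text
clock: 4.15
eef_pos: [550.9, -176.2, 139.1]
eef_rot: [-3.142, 0.0, 3.107]
wrist_force: [-0.0, 0.9, -0.9]
finger_gap: 21.5
finger_force: 30.0
```

```bash
python3 go.py 532.8 107.3 139 3.169
```

```text
pose [ 550.9 -176.2  139.1] 3.107 tilt 0.0 F [-0.   0.9 -0.9] gap 21.5 t 4.15 | SHIFT m [2.800e-02 2.827e-01 1.000e-04] turn(about tool z) -0.062 q6 -1.91
```

{"fn": "move_arm", "kwargs": {
  "moves": [
    [0.004,0.04,0,-0.01],
    [0.008,0.08,0,-0.02],
    [0.012,0.12,0,-0.03],
    [0.016,0.16,0,-0.04],
    [0.02,0.2,0,-0.05],
    [0.024,0.24,0,-0.062],
    [0.028,0.27,0,-0.062],
    [0.028,0.283,0,-0.062],
    [0.028,0.283,0,-0.062],
    [0.028,0.283,0,-0.062]
  ]
}}

```text
clock: 5.15
eef_pos: [532.8, 106.6, 138.7]
eef_rot: [-3.141, -0.001, -3.115]
wrist_force: [0.2, -0.6, -0.8]
finger_gap: 21.8
finger_force: 30.0
```

```bash
python3 go.py 532.8 107.3 70 3.169
```

```text
pose [532.8 106.6 138.7] -3.115 tilt 0.07 F [ 0.2 -0.6 -0.8] gap 21.8 t 5.15 | SHIFT m [-0.0001  0.0007  0.0687] turn(about tool z) -0.0 q6 -1.47
```

{"fn": "move_arm", "kwargs": {
  "moves": [
    [0,0.0007,0.03,0],
    [0,0.0007,0.06,0],
    [0,0.0007,0.076,0],
    [0,0.0007,0.076,0],
    [0,0.0007,0.076,0],
    [0,0.0007,0.076,0]
  ]
}}

```text
clock: 5.75
eef_pos: [533.6, 107.7, 64.6]
eef_rot: [3.141, 0.002, -3.115]
wrist_force: [-0.6, 0.4, -0.9]
finger_gap: 21.8
finger_force: 30.0
```

```bash
python3 go.py 532.8 107.3 46 3.169;  python3 - <<'E'
from h import *
c=cam('top'); f=c['frame']
cv2.imwrite('pics/c2.png',cv2.resize(f[180:292,230:310],None,fx=5,fy=5,interpolation=cv2.INTER_CUBIC))
b=f.astype(int); 
for v in (200,204,208,274,278):
    print(v,[tuple(b[v,u]) for u in range(262,280)] if v==0 else (b[v,260:282,0]-b[v,260:282,2]).tolist(), b[v,260:282,1].tolist())
E
```

```text
pose [533.6 107.7  64.6] -3.115 tilt 0.1 F [-0.6  0.4 -0.9] gap 21.8 t 5.75 | SHIFT m [ 0.0008 -0.0004  0.0186] turn(about tool z) -0.001 q6 -1.47
200 [4, 3, 5, 4, 2, 3, 5, 7, 7, 6, 5, 4, 5, 2, 2, 1, -1, -16, -17, -16, -16, -16] [136, 140, 142, 121, 69, 111, 139, 138, 141, 140, 137, 139, 141, 140, 144, 141, 113, 44, 47, 53, 53, 55]
204 [-15, -13, -13, -15, -18, -14, -14, -13, -19, -12, -13, -18, -13, -16, -15, -9, -13, -18, -20, -16, -19, -16] [57, 57, 58, 60, 59, 60, 60, 63, 56, 61, 61, 60, 63, 62, 57, 43, 45, 67, 65, 65, 61, 67]
208 [-16, -19, -15, -15, -17, -15, -17, -15, -16, -18, -17, -20, -17, -18, -16, -13, -10, -16, -18, -19, -18, -14] [68, 65, 66, 67, 66, 66, 66, 65, 69, 70, 69, 66, 69, 65, 65, 42, 47, 69, 66, 65, 68, 65]
274 [-15, -13, -17, -16, -16, -14, -17, -15, -16, -12, -14, -12, -16, -16, -15, -14, -13, -14, -12, -16, -14, -14] [63, 63, 63, 65, 60, 63, 62, 58, 60, 62, 57, 58, 62, 62, 58, 63, 64, 61, 60, 58, 57, 59]
278 [-14, -19, -19, -16, -15, -14, -12, -13, -17, -16, -16, -16, -15, -17, -16, -14, -17, -16, -15, -12, -14, -15] [63, 61, 62, 60, 62, 61, 67, 59, 61, 57, 64, 60, 63, 64, 63, 62, 59, 58, 58, 60, 55, 58]
```

View pics/c2.png

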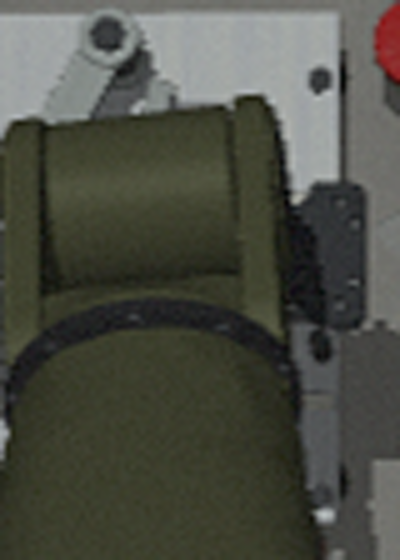

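The wrist hides the blade from above, so I'll descend gently and judge the fit by force and height.

{"fn": "move_arm", "kwargs": {
  "moves": [
    [0.0005,0,0.004,0],
    [0.0005,0,0.008,0],
    [0.0005,0,0.011,0],
    [0.0005,0,0.014,0],
    [0.0005,0,0.017,0],
    [0.0005,0,0.019,0],
    [0.0005,0,0.019,0]
  ]
}}

```text
clock: 6.5
eef_pos: [532.4, 108.2, 45.4]
eef_rot: [-3.142, -0.0, -3.114]
wrist_force: [-6.3, -1.0, 14.0]
finger_gap: 21.4
finger_force: 30.0
```

```bash
python3 go.py 532.8 107.3 45 3.169
```

```text
pose [532.4 108.2  45.4] -3.114 tilt 0.0 F [-6.3 -1.  14. ] gap 21.4 t 6.5 | SHIFT m [-0.0004 -0.0009  0.0004] turn(about tool z) -0.0 q6 -1.46
```

{"fn": "move_arm", "kwargs": {
  "moves": [
    [0,0,0,0],
    [0,0,0,0],
    [0,0,0,0],
    [0,0,0,0],
    [0,0,-0.03,0],
    [0,0,-0.07,0],
    [0,0,-0.11,0],
    [0,0,-0.14,0],
    [0,0,-0.14,0]
  ],
  "jaw": 0.05
}}

```text
clock: 7.4
eef_pos: [533.9, 108.4, 188.7]
eef_rot: [3.141, 0.007, -3.114]
wrist_force: [-0.6, 0.3, -0.9]
finger_gap: 50.1
finger_force: 0.0
```

```bash
python3 go.py 428.2 -110.9 190 3.2
```

```text
pose [533.9 108.4 188.7] -3.114 tilt 0.39 F [-0.6  0.3 -0.9] gap 50.1 t 7.4 | SHIFT m [ 0.1116 -0.2164 -0.0023] turn(about tool z) -0.031 q6 -1.46
```

{"fn": "move_arm", "kwargs": {
  "moves": [
    [0.111,-0.217,0,-0.03],
    [0.111,-0.217,0,-0.03],
    [0.111,-0.217,0,-0.03],
    [0.111,-0.217,0,-0.03],
    [0.111,-0.217,0,-0.03],
    [0.111,-0.217,0,-0.03],
    [0.111,-0.217,0,-0.03],
    [0.111,-0.217,0,-0.03],
    [0.111,-0.217,0,-0.03]
  ]
}}

```text
clock: 8.3
eef_pos: [427.7, -110.8, 184.2]
eef_rot: [3.141, -0.0, -3.083]
wrist_force: [0.1, 0.2, 0.1]
finger_gap: 50.0
finger_force: 0.0
```

```bash
python3 go.py 428.2 -110.9 78 3.2
python3 - <<'E'
from h import *
c=cam('top'); f=c['frame']
cv2.imwrite('pics/c3.png',cv2.resize(f[180:292,230:310],None,fx=5,fy=5,interpolation=cv2.INTER_CUBIC))
P=cloud(c);Z=P[...,2]
for v in (200,204,208,214,230,245,264,270,275,280): print(v,np.round(Z[v,262:280]).astype(int).tolist(),f[v,262:280,0].astype(int)-f[v,262:280,2])
E
```

```text
pose [ 427.7 -110.8  184.2] -3.083 tilt 0.03 F [0.1 0.2 0.1] gap 50.0 t 8.3 | SHIFT m [-0.0005 -0.0002  0.1062] turn(about tool z) 0.001 q6 -1.97
200 [59, 66, 63, 49, 53, 50, 47, 53, 49, 49, 47, 46, 53, 48, 48, 57, 52, 51] [5 3 2 3 3 6 3 4 4 5 4 3 2 1 2 4 6 6]
204 [61, 61, 48, 53, 40, 46, 56, 44, 51, 49, 56, 52, 47, 48, 54, 53, 50, 52] [ 4  4  2  1  2  0 -6 -5 -3 -7 -4 -5 -5 -3  2  3  6  6]
208 [61, 53, 40, 50, 44, 45, 54, 57, 52, 53, 50, 60, 56, 44, 49, 57, 51, 48] [ 5  3 -1  2  1  0 -7 -6 -5 -7 -6 -5 -5 -2  2  1  4  6]
214 [64, 50, 51, 50, 44, 56, 47, 56, 57, 51, 53, 52, 51, 52, 52, 51, 54, 47] [ 3  1  4  0  2 -3 -6 -4 -6 -6 -6 -5 -3 -1  0  2  3  8]
230 [1, 6, 8, 1, 3, 55, 51, 54, 48, 53, 43, 52, 56, 55, 6, 4, 19, 6] [-5 -6 -8 -6 -6 -5 -4 -8 -5 -5 -6 -4 -5 -3 -5 -3 -5 -9]
245 [6, 8, 4, 5, 6, 51, 52, 51, 44, 55, 44, 54, 58, 52, 3, 4, 4, 6] [-7 -8 -8 -6 -5 -5 -6 -6 -4 -7 -4 -5 -6 -6 -5 -4 -5 -7]
264 [53, 54, 54, 55, 47, 51, 46, 57, 40, 47, 50, 52, 46, 49, 50, 50, 51, 55] [ 3  1 -1  2  0 -6 -5 -6 -7 -6 -5 -7 -4  2  3  3  7  4]
270 [49, 50, 49, 50, 43, 52, 47, 59, 58, 51, 60, 50, 52, 46, 54, 47, 66, 63] [ 1  1  0  2 -1 -3  2  7  6  6  4 -3 -6  4  3  3  3  4]
275 [47, 54, 46, 42, 43, 51, 55, 55, 57, 54, 58, 54, 52, 44, 56, 49, 64, 66] [ 0 -1  0  3 -1 -5  4  5  5  7  3 -3 -5  2  3  3  5  5]
280 [51, 54, 46, 50, 47, 43, 50, 41, 44, 43, 45, 41, 44, 49, 45, 60, 62, 60] [3 0 2 4 7 5 5 7 7 5 3 4 2 4 1 4 4 4]
```

View pics/c3.png

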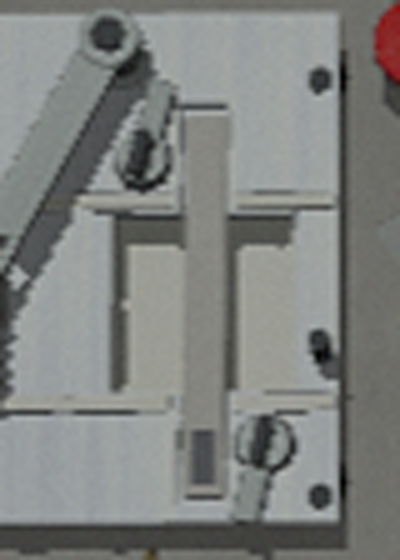

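The blade lies in its groove from (207,105) to (207,495) in the crop, with an even gap on both sides. Both clamps are still open. Next I take the key.

{"fn": "move_arm", "kwargs": {
  "moves": [
    [0,0,0.03,0],
    [0,0,0.06,0],
    [0,0,0.09,0],
    [0,0,0.107,0],
    [0,0,0.107,0],
    [0,0,0.107,0],
    [0,0,0.107,0]
  ]
}}

```text
clock: 9.05
eef_pos: [428.0, -111.7, 78.5]
eef_rot: [-3.141, 0.002, -3.084]
wrist_force: [-0.3, -0.4, -0.9]
finger_gap: 50.0
finger_force: 0.0
```

```bash
python3 go.py 428.2 -110.9 77 3.2
python3 - <<'E'
from h import *
c=cam('top'); f=c['frame']; g=cv2.cvtColor(f,cv2.COLOR_BGR2GRAY)
for n,(u0,u1,v0,v1) in dict(far=(252,264,205,219),near=(276,291,261,276)).items():
    s=cv2.resize(g[v0-4:v1+4,u0-4:u1+4],None,fx=4,fy=4,interpolation=cv2.INTER_CUBIC)
    for th in(60,75,90):
        k,l,st,ce=cv2.connectedComponentsWithStats((s<th).astype(np.uint8))
        for i in range(1,k):
            if st[i,4]>150:
                ys,xs=np.where(l==i); uv=np.c_[(xs+.5)/4-.5+u0-4,(ys+.5)/4-.5+v0-4]; Q=onplane(c,uv,78)[:,:2].astype(np.float32)
                print(n,th,[np.round(x,1) for x in cv2.minAreaRect(Q)],Q.mean(0).round(1))
# disc
print(onplane(c,[[258.4,211.6],[283,268.6]],62.5).round(1))
E
```

```text
pose [ 428.  -111.7   78.5] -3.084 tilt 0.09 F [-0.3 -0.4 -0.9] gap 50.0 t 9.05 | SHIFT m [-0.0002  0.0008  0.0015] turn(about tool z) -0.001 q6 -1.97
far 60 [array([601.1, 136. ]), array([20.7, 30.7]), np.float64(78.0)] [600.3 139.4]
far 75 [array([601.2, 136.6]), array([22.6, 31.4]), np.float64(74.7)] [600.5 139.8]
far 90 [array([616.3, 163.6]), array([17.6, 40.2]), np.float64(62.9)] [618.4 160.5]
far 90 [array([601.2, 136.8]), array([23.9, 32.6]), np.float64(73.7)] [600.3 139.7]
near 60 [array([458.1,  72.8]), array([ 7.5, 25.6]), np.float64(76.8)] [458.1  73. ]
near 75 [array([458.1,  72.9]), array([ 9.1, 26.9]), np.float64(78.0)] [458.2  73.2]
near 75 [array([449.9,  61.8]), array([ 6.1, 21. ]), np.float64(54.2)] [449.6  61.8]
near 90 [array([455.6,  68.9]), array([25.1, 28.3]), np.float64(62.5)] [455.7  70.7]
[[605.7 140.7  62.5]
 [458.2  71.6  62.5]]
```

{"fn": "move_arm", "kwargs": {
  "moves": [
    [0,0.001,0.001,0],
    [0,0.001,0.001,0],
    [0,0.001,0.001,0],
    [0,0.001,0.001,0],
    [0,0.001,0.001,0],
    [0,0.001,0.001,0],
    [0,0.001,0.001,0],
    [0,0.001,0.001,0]
  ],
  "jaw": 0.005,
  "squeeze": 60
}}

```text
clock: 9.9
eef_pos: [427.3, -110.8, 76.4]
eef_rot: [3.142, -0.0, -3.084]
wrist_force: [0.5, -0.2, -0.9]
finger_gap: 13.6
finger_force: 60.0
```

```bash
python3 go.py 428.2 -110.9 200 3.2
python3 - <<'E'
from h import *
c=cam('side'); f=c['frame']; u,v=proj(c,[428,-111,60])[0].astype(int); print(u,v)
s=manip.read_state(); print(s['finger_force'])
E
```

```text
pose [ 427.3 -110.8   76.4] -3.084 tilt 0.01 F [ 0.5 -0.2 -0.9] gap 13.6 t 9.9 | SHIFT m [-0.0009 -0.0002 -0.1236] turn(about tool z) -0.001 q6 -1.96
341 244
59.99403990805149
```

{"fn": "move_arm", "kwargs": {
  "moves": [
    [0,0,-0.03,0],
    [0,0,-0.07,0],
    [0,0,-0.11,0],
    [0,0,-0.115,0],
    [0,0,-0.115,0],
    [0,0,-0.115,0]
  ]
}}

```text
clock: 10.55
eef_pos: [426.7, -110.5, 189.9]
eef_rot: [3.141, -0.002, -3.084]
wrist_force: [0.4, 0.0, -2.6]
finger_gap: 13.3
finger_force: 60.0
```

```bash
python3 go.py 457.5 73.1 165 2.915
```

```text
pose [ 426.7 -110.5  189.9] -3.084 tilt 0.14 F [ 0.4  0.  -2.6] gap 13.3 t 10.55 | SHIFT m [-0.0413  0.1816  0.025 ] turn(about tool z) 0.284 q6 -1.96
```

{"fn": "move_arm", "kwargs": {
  "moves": [
    [-0.009,0.04,0,0.06],
    [-0.018,0.08,0,0.12],
    [-0.027,0.12,0,0.18],
    [-0.036,0.16,0.01,0.24],
    [-0.041,0.1815,0.02,0.284],
    [-0.041,0.1815,0.025,0.284],
    [-0.041,0.1815,0.025,0.284],
    [-0.041,0.1815,0.025,0.284],
    [-0.041,0.1815,0.025,0.284]
  ]
}}

```text
clock: 11.45
eef_pos: [457.9, 72.0, 166.5]
eef_rot: [-3.142, 0.0, 2.914]
wrist_force: [-0.4, 0.2, -2.2]
finger_gap: 13.5
finger_force: 60.0
```

```bash
python3 go.py 457.5 73.1 136 2.915
python3 - <<'E'
from h import *
c=cam('side'); f=c['frame']; u,v=proj(c,[458,73,100])[0].astype(int); print(u,v)
cv2.imwrite('pics/s3.png',cv2.resize(f[v-50:v+50,u-65:u+65],None,fx=6,fy=6,interpolation=cv2.INTER_CUBIC))
E
```

```text
pose [457.9  72.  166.5] 2.914 tilt 0.01 F [-0.4  0.2 -2.2] gap 13.5 t 11.45 | SHIFT m [0.0006 0.001  0.0305] turn(about tool z) -0.001 q6 -1.27
338 265
```

View pics/s3.png

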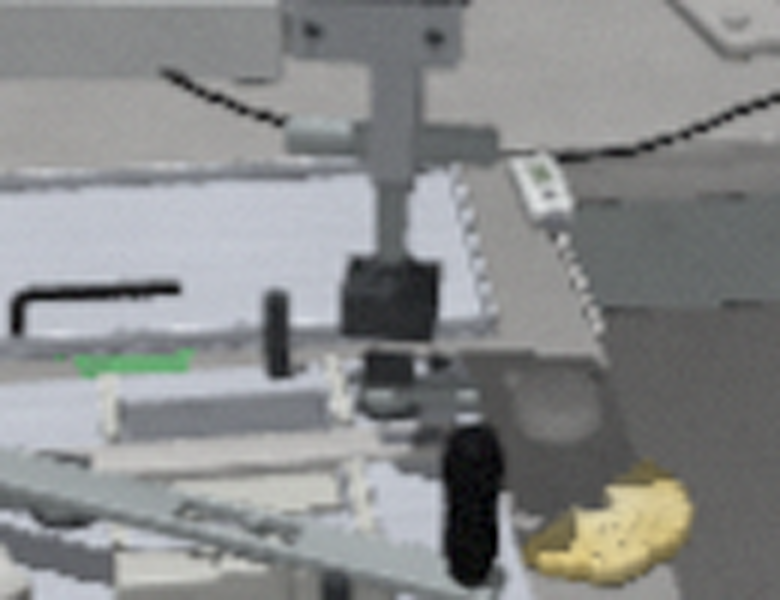

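The side view shows the key's socket at (391,300) directly above the near spigot at (390,368), so they line up. I'll insert gently.

{"fn": "move_arm", "kwargs": {
  "moves": [
    [0.0005,0.001,0.004,0],
    [0.0005,0.001,0.008,0],
    [0.0005,0.001,0.012,0],
    [0.0005,0.001,0.015,0],
    [0.0005,0.001,0.018,0],
    [0.0005,0.001,0.021,0],
    [0.0005,0.001,0.021,0],
    [0.0005,0.001,0.021,0]
  ]
}}

```text
clock: 12.3
eef_pos: [457.5, 73.9, 145.4]
eef_rot: [3.142, -0.0, 2.915]
wrist_force: [0.3, 0.9, -1.9]
finger_gap: 13.3
finger_force: 60.0
```

```bash
python3 go.py 457.5 73.1 136 2.915
```

```text
pose [457.5  73.9 145.4] 2.915 tilt 0.01 F [ 0.3  0.9 -1.9] gap 13.3 t 12.3 | SHIFT m [-0.0001 -0.0008  0.0094] turn(about tool z) -0.0 q6 -1.26
```

{"fn": "move_arm", "kwargs": {
  "moves": [
    [0,-0.0005,0.002,0],
    [0,-0.0005,0.004,0],
    [0,-0.0005,0.006,0],
    [0,-0.0005,0.008,0],
    [0,-0.0005,0.009,0],
    [0,-0.0005,0.009,0],
    [0,-0.0005,0.009,0]
  ]
}}

```text
clock: 13.0
eef_pos: [457.5, 73.5, 136.4]
eef_rot: [3.141, -0.0, 2.915]
wrist_force: [2.8, 4.6, -3.4]
finger_gap: 13.7
finger_force: 60.0
```

```bash
python3 go.py 457.5 73.1 136 2.915
```

```text
pose [457.5  73.5 136.4] 2.915 tilt 0.01 F [ 2.8  4.6 -3.4] gap 13.7 t 13.0 | SHIFT m [-0.0001 -0.0004  0.0004] turn(about tool z) -0.0 q6 -1.26
```

{"fn": "move_arm", "kwargs": {
  "moves": [
    [0,0,0,0.1],
    [0,0,0,0.2],
    [0,0,0,0.3],
    [0,0,0,0.4],
    [0,0.0003,0,0.5],
    [0,0.0003,0,0.6],
    [0,0.0003,0,0.7],
    [0,0.0003,0,0.8],
    [-0.0003,0.0005,0,0.9],
    [-0.0003,0.0005,0,1.0],
    [-0.0003,0.0005,0,1.1],
    [-0.0003,0.0005,0,1.2]
  ]
}}

```text
clock: 14.2
eef_pos: [459.0, 74.6, 136.8]
eef_rot: [3.138, -0.001, 1.711]
wrist_force: [7.8, 9.7, -5.4]
finger_gap: 13.7
finger_force: 60.0
```

```bash
python3 go.py 457.5 73.1 136 1.46; python3 -c "
from h import *
print(manip.read_state()['moment'])"
```

```text
pose [459.   74.6 136.8] 1.711 tilt 0.21 F [ 7.8  9.7 -5.4] gap 13.7 t 14.2 | SHIFT m [-0.0013 -0.0017  0.0008] turn(about tool z) 0.251 q6 -0.06
[ 2.44681296 -2.10719488  0.20032812]
```

{"fn": "move_arm", "kwargs": {
  "moves": [
    [0.0005,0.0005,0,0.05],
    [0.0005,0.0005,0,0.1],
    [0.0005,0.0005,0,0.15],
    [0.0005,0.0005,0,0.18],
    [0.0005,0.0005,0,0.2],
    [0.0005,0.0005,0,0.22],
    [0.0005,0.0005,0,0.22]
  ]
}}

```text
clock: 14.9
eef_pos: [459.4, 74.9, 136.9]
eef_rot: [3.138, -0.001, 1.494]
wrist_force: [7.7, 6.8, -4.5]
finger_gap: 13.2
finger_force: 60.0
```

```bash
python3 go.py 457.5 73.1 136 1.46; python3 -c "
from h import *
print(manip.read_state()['moment'])"
```

```text
pose [459.4  74.9 136.9] 1.494 tilt 0.2 F [ 7.7  6.8 -4.5] gap 13.2 t 14.9 | SHIFT m [-0.0019 -0.0018  0.0008] turn(about tool z) 0.034 q6 0.16
[ 1.89753177 -2.00806733  0.19785424]
```

{"fn": "move_arm", "kwargs": {
  "moves": [
    [0,0,0,0.03],
    [0,0,0,0.06],
    [0,0,0,0.08],
    [0,0,0,0.08]
  ]
}}

```text
clock: 15.3
eef_pos: [459.5, 74.9, 136.9]
eef_rot: [3.138, -0.002, 1.414]
wrist_force: [9.1, 7.7, -3.5]
finger_gap: 13.7
finger_force: 60.0
```

```bash
python3 -c "
from h import *
print(manip.read_state()['moment'])"
```

```text
[ 1.98000532 -2.09183962  0.40493154]
```

{"fn": "move_arm", "kwargs": {
  "moves": [
    [0,0,0,0.03],
    [0,0,0,0.05],
    [0,0,0,0.05]
  ]
}}

```text
clock: 15.6
eef_pos: [459.3, 74.6, 136.9]
eef_rot: [3.139, -0.001, 1.365]
wrist_force: [6.4, 4.4, -3.7]
finger_gap: 13.8
finger_force: 60.6
```

```bash
python3 -c "
from h import *
print(manip.read_state()['moment'])"
```

```text
[ 1.27541715 -1.82248588  0.6304422 ]
```

{"fn": "move_arm", "kwargs": {
  "moves": [
    [0,0,0,-0.08],
    [0,0,0,-0.16],
    [0,0,0,-0.16],
    [0,0,-0.005,-0.16],
    [0,0,-0.012,-0.16],
    [0,0,-0.025,-0.16],
    [0,0,-0.05,-0.16],
    [0,0,-0.05,-0.16],
    [0,0,-0.05,-0.16]
  ]
}}

```text
clock: 16.5
eef_pos: [458.0, 74.1, 185.9]
eef_rot: [-3.141, 0.001, 1.525]
wrist_force: [0.7, 0.3, -2.1]
finger_gap: 13.8
finger_force: 60.0
```

```bash
python3 go.py 605.5 142.5 186 2.915
python3 - <<'E'
from h import *
c=cam('top'); cv2.imwrite('pics/c5.png',c['frame']); P=cloud(c); Z=P[...,2]
np.set_printoptions(linewidth=200)
m=(Z>130)
print(manip.read_state()['moment'])
c=cam('side'); f=c['frame']; u,v=proj(c,[458,73,100])[0].astype(int); print(u,v)
cv2.imwrite('pics/s5.png',cv2.resize(f[v-50:v+50,u-65:u+65],None,fx=6,fy=6,interpolation=cv2.INTER_CUBIC))
E
```

```text
pose [458.   74.1 185.9] 1.525 tilt 0.04 F [ 0.7  0.3 -2.1] gap 13.8 t 16.5 | SHIFT m [ 0.0752  0.1441 -0.0002] turn(about tool z) -1.39 q6 0.13
[-0.02717261  0.10229655 -0.02840212]
338 265
```

View pics/s5.png

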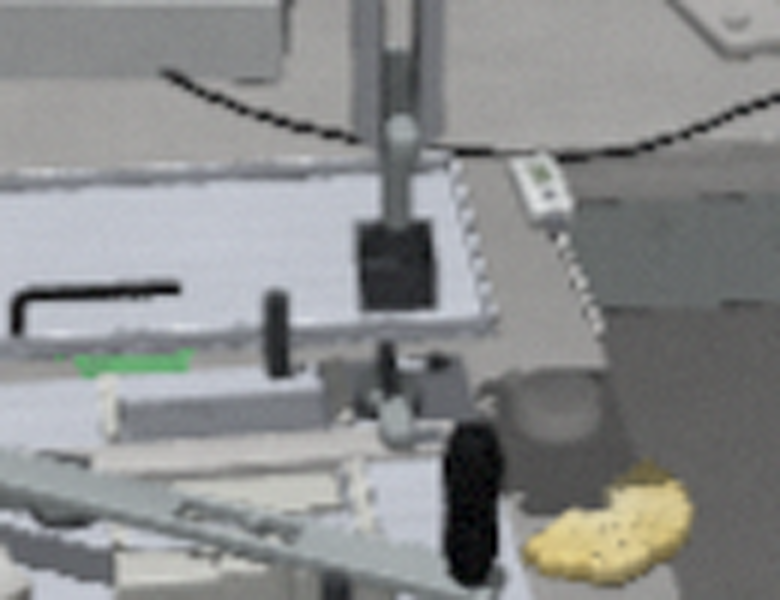

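The near clamp is home: its tongue points toward the camera at (395,420) and its spigot at (388,370) is seen end-on. Now the far clamp.

{"fn": "move_arm", "kwargs": {
  "moves": [
    [0.007,0.015,0,-0.13],
    [0.014,0.03,0,-0.26],
    [0.021,0.045,0,-0.39],
    [0.028,0.06,0,-0.52],
    [0.035,0.075,0,-0.65],
    [0.042,0.09,0,-0.78],
    [0.05,0.105,0,-0.91],
    [0.057,0.12,0,-1.04],
    [0.065,0.135,0,-1.17],
    [0.075,0.145,0,-1.3],
    [0.075,0.145,0,-1.365],
    [0.075,0.145,0,-1.365]
  ]
}}

```text
clock: 17.8
eef_pos: [606.3, 142.6, 184.7]
eef_rot: [-3.14, -0.002, 2.891]
wrist_force: [-0.5, -0.2, -2.3]
finger_gap: 13.8
finger_force: 60.0
```

```bash
python3 go.py 606.8 142.2 156 2.89
```

```text
pose [606.3 142.6 184.7] 2.891 tilt 0.14 F [-0.5 -0.2 -2.3] gap 13.8 t 17.8 | SHIFT m [-0.0007 -0.0002  0.0287] turn(about tool z) 0.001 q6 -1.15
```

{"fn": "move_arm", "kwargs": {
  "moves": [
    [-0.0005,0,0.012,0],
    [-0.0005,0,0.024,0],
    [-0.0005,0,0.029,0],
    [-0.0005,0,0.032,0],
    [-0.0005,0,0.035,0],
    [-0.0005,0,0.038,0],
    [-0.0005,0,0.04,0],
    [-0.0005,0,0.04,0]
  ]
}}

```text
clock: 18.6
eef_pos: [607.2, 142.5, 146.3]
eef_rot: [-3.142, 0.0, 2.89]
wrist_force: [0.9, -0.8, -3.3]
finger_gap: 13.4
finger_force: 60.0
```

```bash
python3 go.py 606.8 142.2 136.5 2.89; python3 -c "
from h import *
print(manip.read_state()['moment'])"
```

```text
pose [607.2 142.5 146.3] 2.89 tilt 0.01 F [ 0.9 -0.8 -3.3] gap 13.4 t 18.6 | SHIFT m [ 0.0003 -0.0003  0.0098] turn(about tool z) -0.0 q6 -1.15
[-0.06290991 -0.36623741 -0.0362613 ]
```

{"fn": "move_arm", "kwargs": {
  "moves": [
    [0,0,0.003,0],
    [0,0,0.006,0],
    [0,0,0.008,0],
    [0,0,0.0095,0],
    [0,0,0.0095,0],
    [0,0,0.0095,0]
  ]
}}

```text
clock: 19.2
eef_pos: [607.1, 142.5, 136.8]
eef_rot: [-3.142, -0.0, 2.89]
wrist_force: [1.6, -0.1, -3.0]
finger_gap: 13.3
finger_force: 60.0
```

{"fn": "move_arm", "kwargs": {
  "moves": [
    [0,0,0,0.1],
    [0,0,0,0.2],
    [0,0,0,0.3],
    [0,0,0,0.4],
    [0,0,0,0.5],
    [0,0,0,0.6],
    [0,0,0,0.7],
    [0,0,0,0.8],
    [0,0,0,0.9],
    [0,0,0,1.0],
    [0,0,0,1.1],
    [0,0,0,1.2]
  ]
}}

```text
clock: 20.4
eef_pos: [607.7, 143.6, 137.2]
eef_rot: [3.139, -0.002, 1.686]
wrist_force: [5.5, 6.6, -5.8]
finger_gap: 13.6
finger_force: 60.0
```

```bash
python3 go.py 606.8 142.2 136.5 1.36; python3 -c "
from h import *
print(manip.read_state()['moment'])"
```

```text
pose [607.7 143.6 137.2] 1.686 tilt 0.17 F [ 5.5  6.6 -5.8] gap 13.6 t 20.4 | SHIFT m [-0.0013 -0.0011  0.0007] turn(about tool z) 0.326 q6 0.06
[ 1.5032127  -1.51993845  0.23657227]
```

{"fn": "move_arm", "kwargs": {
  "moves": [
    [0.0005,0.0005,0,0.05],
    [0.0005,0.0005,0,0.1],
    [0.0005,0.0005,0,0.15],
    [0.0005,0.0005,0,0.2],
    [0.0005,0.0005,0,0.24],
    [0.0005,0.0005,0,0.27],
    [0.0005,0.0005,0,0.27]
  ]
}}

```text
clock: 21.1
eef_pos: [608.1, 144.0, 137.2]
eef_rot: [3.14, -0.002, 1.419]
wrist_force: [6.0, 4.8, -5.7]
finger_gap: 13.2
finger_force: 60.0
```

```bash
python3 go.py 606.8 142.2 136.5 1.36; python3 -c "
from h import *
print(manip.read_state()['moment'])"
```

```text
pose [608.1 144.  137.2] 1.419 tilt 0.15 F [ 6.   4.8 -5.7] gap 13.2 t 21.1 | SHIFT m [-0.002  -0.001   0.0007] turn(about tool z) 0.059 q6 0.32
[ 1.18120525 -1.42269237  0.28930658]
```

{"fn": "move_arm", "kwargs": {
  "moves": [
    [0,0,0,0.03],
    [0,0,0,0.06],
    [0,0,0,0.07],
    [0,0,0,0.07]
  ]
}}

```text
clock: 21.5
eef_pos: [608.1, 144.0, 137.2]
eef_rot: [3.14, -0.002, 1.351]
wrist_force: [5.3, 5.4, -5.6]
finger_gap: 13.6
finger_force: 60.6
```

```bash
python3 -c "
from h import *
print(manip.read_state()['moment'])"
```

```text
[ 1.15072788 -1.34857377  0.78473546]
```

{"fn": "move_arm", "kwargs": {
  "moves": [
    [0,0,0,-0.08],
    [0,0,0,-0.16],
    [0,0,0,-0.16],
    [0,0,-0.005,-0.16],
    [0,0,-0.012,-0.16],
    [0,0,-0.025,-0.16],
    [0,0,-0.055,-0.16],
    [0,0,-0.06,-0.16],
    [0,0,-0.06,-0.16]
  ]
}}

```text
clock: 22.4
eef_pos: [607.7, 143.1, 198.1]
eef_rot: [3.14, -0.0, 1.509]
wrist_force: [0.2, 0.1, -2.2]
finger_gap: 13.5
finger_force: 60.0
```

```bash
python3 go.py 427.3 -110.8 195 3.2
python3 - <<'E'
from h import *
c=cam('side'); f=c['frame']; u,v=proj(c,[607,142,100])[0].astype(int); print(u,v)
cv2.imwrite('pics/s6.png',cv2.resize(f[v-50:v+50,u-65:u+65],None,fx=6,fy=6,interpolation=cv2.INTER_CUBIC))
E
```

```text
pose [607.7 143.1 198.1] 1.509 tilt 0.1 F [ 0.2  0.1 -2.2] gap 13.5 t 22.4 | SHIFT m [-0.2645 -0.1645  0.0027] turn(about tool z) -1.691 q6 0.23
283 283
```

View pics/s6.png

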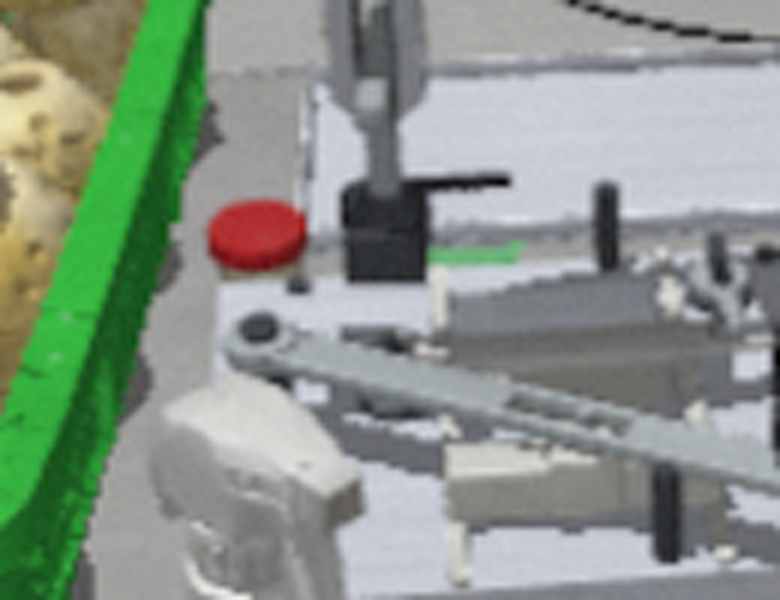

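The lever arm hides the far spigot in this view, at about (385,335), so I'll check that clamp from above once the arm is clear.

{"fn": "move_arm", "kwargs": {
  "moves": [
    [-0.022,-0.014,0,-0.14],
    [-0.044,-0.028,0,-0.28],
    [-0.066,-0.042,0,-0.42],
    [-0.088,-0.055,0,-0.56],
    [-0.11,-0.068,0,-0.7],
    [-0.132,-0.082,0,-0.84],
    [-0.154,-0.096,0,-0.98],
    [-0.176,-0.11,0,-1.12],
    [-0.2,-0.124,0,-1.26],
    [-0.222,-0.138,0,-1.4],
    [-0.244,-0.152,0,-1.54],
    [-0.2645,-0.1645,0,-1.66]
  ]
}}

```text
clock: 23.65
eef_pos: [425.8, -111.5, 195.8]
eef_rot: [3.141, -0.002, -3.108]
wrist_force: [0.1, 0.6, -1.7]
finger_gap: 13.5
finger_force: 60.0
```

```bash
python3 go.py 427.3 -110.8 110 3.18
```

```text
pose [ 425.8 -111.5  195.8] -3.108 tilt 0.12 F [ 0.1  0.6 -1.7] gap 13.5 t 23.65 | SHIFT m [-0.0017  0.0006  0.0858] turn(about tool z) -0.005 q6 -1.94
```

{"fn": "move_arm", "kwargs": {
  "moves": [
    [-0.0015,0,0.03,0],
    [-0.0015,0,0.06,0],
    [-0.0015,0,0.09,0],
    [-0.0015,0,0.105,0],
    [-0.0015,0,0.11,0],
    [-0.0015,0,0.11,0],
    [-0.0015,0,0.11,0]
  ]
}}

```text
clock: 24.35
eef_pos: [428.9, -110.9, 87.5]
eef_rot: [-3.141, 0.001, -3.113]
wrist_force: [-0.3, -0.3, -2.5]
finger_gap: 13.6
finger_force: 60.0
```

```bash
python3 go.py 427.3 -110.8 76.4 3.18;  python3 - <<'E'
from h import *
c=cam('top'); f=c['frame']
cv2.imwrite('pics/c7.png',cv2.resize(f[180:292,230:310],None,fx=5,fy=5,interpolation=cv2.INTER_CUBIC))
E
```

```text
pose [ 428.9 -110.9   87.5] -3.113 tilt 0.04 F [-0.3 -0.3 -2.5] gap 13.6 t 24.35 | SHIFT m [0.0016 0.0002 0.0111] turn(about tool z) -0.01 q6 -1.93
```

View pics/c7.png

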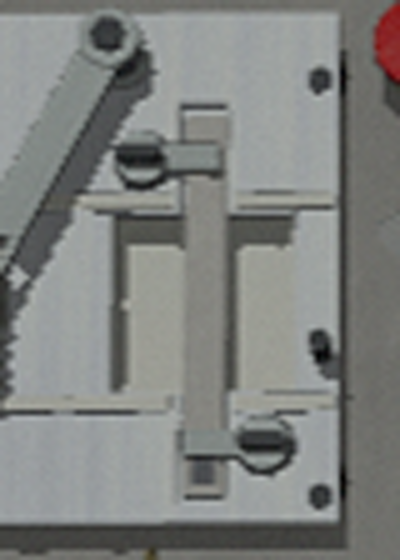

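Both clamps lie square across the blade, the far tongue at (195,157) and the near one at (210,440). I'll set the key down.

{"fn": "move_arm", "kwargs": {
  "moves": [
    [0.001,0,0.004,0],
    [0.001,0,0.008,0],
    [0.001,0,0.01,0],
    [0.001,0,0.011,0],
    [0.001,0,0.0115,0],
    [0.001,0,0.0115,0]
  ]
}}

```text
clock: 25.0
eef_pos: [428.2, -111.0, 77.0]
eef_rot: [-3.141, 0.001, -3.113]
wrist_force: [-7.7, 2.7, 22.1]
finger_gap: 13.8
finger_force: 60.0
```

```bash
python3 go.py 427.3 -110.8 76.4 3.17
```

```text
pose [ 428.2 -111.    77. ] -3.113 tilt 0.08 F [-7.7  2.7 22.1] gap 13.8 t 25.0 | SHIFT m [0.0009 0.0002 0.0006] turn(about tool z) -0.0 q6 -1.94
```

{"fn": "move_arm", "kwargs": {
  "moves": [
    [0,0,-0.0006,0],
    [0,0,-0.0006,0]
  ]
}}

```text
clock: 25.2
eef_pos: [428.0, -111.0, 77.0]
eef_rot: [-3.141, 0.001, -3.113]
wrist_force: [-4.9, 2.8, 13.2]
finger_gap: 13.6
finger_force: 60.0
```

{"fn": "move_arm", "kwargs": {
  "moves": [
    [0,0,0,0],
    [0,0,0,0],
    [0,0,0,0],
    [0,0,-0.02,0],
    [0,0,-0.06,0],
    [0,0,-0.11,0],
    [0,0,-0.14,0],
    [0,0,-0.14,0]
  ],
  "jaw": 0.05
}}

```text
clock: 26.0
eef_pos: [429.1, -111.4, 219.9]
eef_rot: [-3.139, 0.006, -3.113]
wrist_force: [0.4, 0.3, 0.5]
finger_gap: 50.1
finger_force: 0.0
```

```bash
python3 - <<'E'
from h import *
c=cam('side'); f=c['frame']; u,v=proj(c,[428,-111,60])[0].astype(int)
cv2.imwrite('pics/s8.png',cv2.resize(f[v-50:v+50,u-65:u+65],None,fx=4,fy=4,interpolation=cv2.INTER_CUBIC))
S=np.array([532.9,153.6]); a=np.radians(1.55); M=np.array([[np.cos(a),-np.sin(a)],[np.sin(a),np.cos(a)]])
piv=S+M@[130,0]; k=np.array([446.3,260.6]); print('piv',piv,'r',np.linalg.norm(k-piv)); d=M.T@(k-piv); th0=np.arctan2(d[1],-d[0]); print('rest angle',th0)
for t in np.arange(0,1.03,.1): b=th0-t; p=piv+M@(240*np.array([-np.cos(b),np.sin(b)])); print(round(t,2),p.round(1))
E
python3 go.py 446.3 260.6 220 3.05
```

```text
piv [662.85243308 157.1164095 ] r 240.00793690600386
rest angle 0.472838790668104
0.0 [446.3 260.6]
0.1 [437.1 238.5]
0.2 [430.1 215.5]
0.3 [425.4 192. ]
0.4 [423.1 168.1]
0.5 [423.2 144.1]
0.6 [425.7 120.3]
0.7 [430.6  96.8]
0.8 [437.8  73.9]
0.9 [447.2  51.8]
1.0 [458.8  30.8]
pose [ 428.3 -111.1  217.4] -3.113 tilt 0.19 F [-0.7 -0.2 -0.3] gap 50.1 t 26.05 | SHIFT m [-0.0285  0.371  -0.003 ] turn(about tool z) 0.12 q6 -1.94
```

View pics/s8.png

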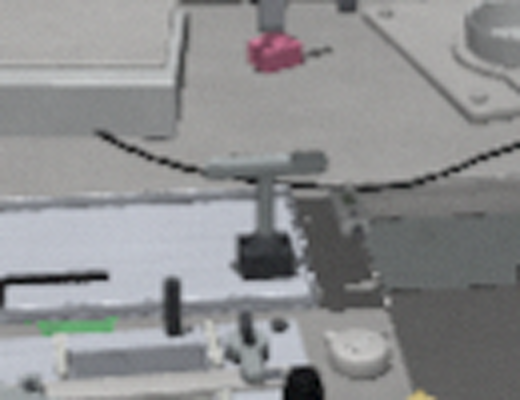

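The key stands upright in the tray with its socket flat at (266,255). Now the lever.

{"fn": "move_arm", "kwargs": {
  "moves": [
    [-0.028,0.371,0,0.474],
    [-0.028,0.371,0,0.474],
    [-0.028,0.371,0,0.474],
    [-0.028,0.371,0,0.474],
    [-0.028,0.371,0,0.474],
    [-0.028,0.371,0,0.474],
    [-0.028,0.371,0,0.474],
    [-0.028,0.371,0,0.474],
    [-0.028,0.371,0,0.474],
    [-0.028,0.371,0,0.474],
    [-0.028,0.371,0,0.474],
    [-0.028,0.371,0,0.474]
  ]
}}

```text
clock: 27.25
eef_pos: [445.4, 259.6, 215.8]
eef_rot: [-3.141, -0.0, 2.694]
wrist_force: [-0.3, -0.3, -0.0]
finger_gap: 50.0
finger_force: 0.0
```

```bash
python3 go.py 446.3 260.6 112 2.696
```

```text
pose [445.4 259.6 215.8] 2.694 tilt 0.02 F [-0.3 -0.3 -0. ] gap 50.0 t 27.25 | SHIFT m [-0.0004  0.0013  0.1038] turn(about tool z) -0.002 q6 -0.67
```

{"fn": "move_arm", "kwargs": {
  "moves": [
    [0,0.001,0.025,0],
    [0,0.001,0.05,0],
    [0,0.001,0.08,0],
    [0,0.001,0.1,0],
    [0,0.001,0.104,0],
    [0,0.001,0.104,0],
    [0,0.001,0.104,0]
  ]
}}

```text
clock: 27.95
eef_pos: [446.3, 261.6, 113.3]
eef_rot: [3.14, 0.001, 2.695]
wrist_force: [-0.4, 0.4, 0.5]
finger_gap: 50.0
finger_force: 0.0
```

{"fn": "move_arm", "kwargs": {
  "moves": [
    [0,0,0,0],
    [0,0,0,0],
    [0,0,0,0],
    [0,0,0,0]
  ],
  "jaw": 0.03,
  "squeeze": 10
}}

```text
clock: 28.35
eef_pos: [445.9, 262.0, 112.5]
eef_rot: [3.141, 0.001, 2.696]
wrist_force: [0.4, 2.5, 1.3]
finger_gap: 30.4
finger_force: 1.1
```

Run:
```python
from h import *
piv=np.array([662.85,157.1]); s=manip.read_state(); p=np.array(s['eef_pos']); r=R.from_euler('xyz',s['eef_rot']).as_matrix()
print(p.round(1),s['finger_gap'],np.round(s['wrist_force'],1)); v=p[:2]-piv
for t in np.arange(.1,1.09,.08):
    q=piv+np.array([[np.cos(t),-np.sin(t)],[np.sin(t),np.cos(t)]])@v
    d=r.T@np.r_[q-p[:2],0]; print(round(t,2),q.round(0),(d/1000).round(3))
```

```text
[445.9 262.  112.5] 30.37088562069848 [0.4 2.5 1.3]
0.1 [437. 240.] [-0.001 -0.024 -0.   ]
0.18 [431. 221.] [-0.004 -0.043 -0.   ]
0.26 [426. 203.] [-0.008 -0.062 -0.   ]
0.34 [423. 184.] [-0.013 -0.08  -0.   ]
0.42 [422. 164.] [-0.02  -0.098 -0.   ]
0.5 [422. 145.] [-0.029 -0.116 -0.   ]
0.58 [424. 126.] [-0.039 -0.132 -0.   ]
0.66 [427. 107.] [-0.05  -0.148 -0.   ]
0.74 [432.  88.] [-0.062 -0.163 -0.   ]
0.82 [438.  70.] [-0.076 -0.177 -0.   ]
0.9 [446.  52.] [-0.09  -0.189 -0.   ]
0.98 [455.  35.] [-0.106 -0.201 -0.   ]
1.06 [465.  19.] [-0.122 -0.211 -0.   ]
```

{"fn": "move_arm", "kwargs": {
  "moves": [
    [-0.001,-0.024,0,-0.1],
    [-0.004,-0.043,0,-0.18],
    [-0.008,-0.062,0,-0.26],
    [-0.013,-0.08,0,-0.34],
    [-0.02,-0.098,0,-0.42],
    [-0.029,-0.116,0,-0.5],
    [-0.039,-0.132,0,-0.58],
    [-0.05,-0.148,0,-0.66],
    [-0.062,-0.163,0,-0.74],
    [-0.076,-0.177,0,-0.82],
    [-0.09,-0.189,0,-0.9],
    [-0.1,-0.197,0,-0.95]
  ]
}}

```text
clock: 29.55
eef_pos: [451.1, 40.4, 112.2]
eef_rot: [3.141, 0.0, -2.635]
wrist_force: [0.1, 7.5, 1.6]
finger_gap: 30.1
finger_force: 2.9
```

```bash
cat > lev.py <<'E'
from h import *
piv=np.array([662.85,157.1]); s=manip.read_state(); p=np.array(s['eef_pos']); r=R.from_euler('xyz',s['eef_rot']).as_matrix()
v=p[:2]-piv; th=np.arctan2(v[1],v[0])%(2*np.pi)-2.694; print('swing',th,'r',np.linalg.norm(v),'yaw',np.arctan2(r[1,0],r[0,0])%(2*np.pi)-2.694,'F',np.round(s['wrist_force'],1),'tool',(r.T@s['wrist_force']).round(1),s['finger_force'])
E
python3 lev.py
```

```text
swing 0.9515510797998856 r 241.76864014136285 yaw 0.9544617677473988 F [0.1 7.5 1.6] tool [-3.8  6.5 -1.6] 2.8526996076107025
```

{"fn": "move_arm", "kwargs": {
  "moves": [
    [0,-0.006,0,-0.025],
    [0,-0.011,0,-0.05],
    [-0.0005,-0.016,0,-0.07],
    [-0.001,-0.019,0,-0.08],
    [-0.001,-0.019,0,-0.08]
  ]
}}

```text
clock: 30.05
eef_pos: [460.0, 25.7, 112.0]
eef_rot: [3.138, -0.001, -2.557]
wrist_force: [-9.3, 13.4, 6.9]
finger_gap: 30.3
finger_force: 7.8
```

```bash
python3 lev.py
```

```text
swing 1.0222716204672966 r 241.65223843498958 yaw 1.0320766992733277 F [-9.3 13.4  6.9] tool [ 0.4 16.3 -6.8] 7.785306964069605
```

{"fn": "move_arm", "kwargs": {
  "moves": [
    [0,-0.001,0,0],
    [0,-0.002,0,0],
    [0,-0.002,0,0]
  ]
}}

```text
clock: 30.35
eef_pos: [460.7, 24.6, 112.0]
eef_rot: [3.137, -0.001, -2.557]
wrist_force: [-10.8, 16.1, 8.4]
finger_gap: 32.1
finger_force: 10.0
```

```bash
python3 lev.py;  python3 - <<'E'
from h import *
piv=np.array([662.85,157.1]); s=manip.read_state(); p=np.array(s['eef_pos']); r=R.from_euler('xyz',s['eef_rot']).as_matrix()
v=p[:2]-piv
for t in -np.arange(.08,1.05,.08):
    q=piv+np.array([[np.cos(t),-np.sin(t)],[np.sin(t),np.cos(t)]])@v
    d=r.T@np.r_[q-p[:2],0]; print(round(t,2),q.round(0),(d/1000).round(3))
E
```

```text
swing 1.0277155283430037 r 241.65880993199082 yaw 1.0322588273131252 F [-10.8  16.1   8.4] tool [ 0.2 19.4 -8.3] 10.001509040594101
-0.08 [451.  41.] [-0.001  0.019  0.   ]
-0.16 [442.  59.] [-0.003  0.038  0.   ]
-0.24 [435.  76.] [-0.007  0.057  0.   ]
-0.32 [429.  95.] [-0.013  0.076  0.   ]
-0.4 [425. 114.] [-0.02   0.094  0.   ]
-0.48 [422. 133.] [-0.028  0.111  0.   ]
-0.56 [421. 152.] [-0.037  0.128  0.001]
-0.64 [422. 172.] [-0.048  0.144  0.001]
-0.72 [424. 191.] [-0.061  0.159  0.001]
-0.8 [427. 210.] [-0.074  0.173  0.001]
-0.88 [432. 228.] [-0.089  0.186  0.001]
-0.96 [438. 247.] [-0.104  0.197  0.001]
-1.04 [446. 264.] [-0.12   0.208  0.001]
```

{"fn": "move_arm", "kwargs": {
  "moves": [
    [-0.001,0.019,0,0.08],
    [-0.003,0.038,0,0.16],
    [-0.007,0.057,0,0.24],
    [-0.013,0.076,0,0.32],
    [-0.02,0.094,0,0.4],
    [-0.028,0.111,0,0.48],
    [-0.037,0.128,0,0.56],
    [-0.048,0.144,0,0.64],
    [-0.061,0.159,0,0.72],
    [-0.074,0.173,0,0.8],
    [-0.089,0.186,0,0.88],
    [-0.104,0.197,0,0.96]
  ]
}}

```text
clock: 31.55
eef_pos: [440.1, 245.7, 112.1]
eef_rot: [3.142, -0.0, 2.763]
wrist_force: [-0.4, 1.5, 0.3]
finger_gap: 30.5
finger_force: 0.6
```

```bash
python3 lev.py
```

```text
swing 0.0689765874961612 r 239.69816760993595 yaw 0.06898801800444465 F [-0.4  1.5  0.3] tool [ 0.9  1.2 -0.3] 0.6298520928248763
```

{"fn": "move_arm", "kwargs": {
  "moves": [
    [0,0.008,0,0.035],
    [-0.0005,0.017,0,0.07],
    [-0.0005,0.017,0,0.07],
    [-0.0005,0.017,0,0.07]
  ]
}}

```text
clock: 31.95
eef_pos: [446.7, 260.3, 112.0]
eef_rot: [-3.142, -0.0, 2.697]
wrist_force: [-0.0, 2.5, 1.1]
finger_gap: 29.9
finger_force: 1.2
```

{"fn": "move_arm", "kwargs": {
  "moves": [
    [0,0,0,0],
    [0,0,0,0],
    [0,0,0,0],
    [0,0,-0.03,0],
    [0,0,-0.07,0],
    [0,0,-0.12,0],
    [0,0,-0.15,0],
    [0,0,-0.15,0],
    [0.03,0,-0.15,0],
    [0.07,0,-0.15,0],
    [0.1,0,-0.15,0],
    [0.1,0,-0.15,0]
  ],
  "jaw": 0.055
}}

```text
clock: 33.15
eef_pos: [354.3, 304.1, 261.4]
eef_rot: [-3.141, -0.001, 2.698]
wrist_force: [0.2, 0.2, 1.1]
finger_gap: 54.9
finger_force: 0.0
```

```bash
python3 lev.py
python3 - <<'E'
from h import *
c=cam('top'); f=c['frame']
cv2.imwrite('pics/end.png',cv2.resize(f[160:320,120:410],None,fx=2.7,fy=2.7,interpolation=cv2.INTER_CUBIC))
E
```

```text
swing 0.002906389905633855 r 341.782923131676 yaw 0.004292898427124658 F [0.2 0.2 1.1] tool [-0.1  0.3 -1.1] 0.0
```

View pics/end.png

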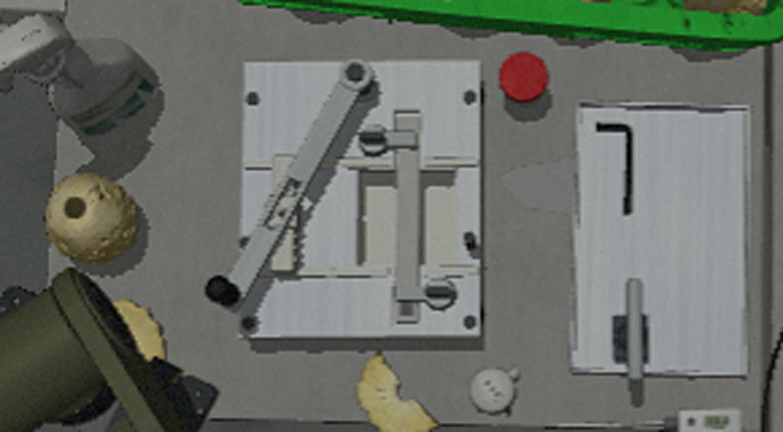

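The last picture shows the lever back at rest with its knob at (223,290). Both clamps lie across the seated blade at (405,137) and (412,293), the key stands in the tray at (634,335), and everything else in view is in place.

```bash
python3 -c "
from cell import manip
print(manip.sign_off())"
```

```text
the job is handed in; nothing more can be done
None
```

The job is handed in at about 33 s: blade seated, both clamps turned home with the key, key upright in the tray, and the lever swung to its stop and returned; I saw nothing else disturbed in the final top view, though the arm hid the ring slice and the picture cut off the thermometer.

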